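# Fasten the converter module's hold-down screw in its deep well

## Robot

A 6-joint arm with a two-finger parallel gripper is mounted at the origin on the work surface. World frame = base frame: x ahead of the robot, y to its left, z up, the work surface at z = 0. Lengths are in m, angles in degrees, forces in N, time in s.
With the tool pointing down it reaches from about 0.4 to 0.825 m from the base axis. Payload 7 kg.
Tool frame: the origin (TCP) lies at the very end of the fingers, on their centre line; the grasp point (between the pads) lies 19 mm behind it; x points along the fingers, z is the direction in which the jaws open and shut, and the axes are right-handed (so a half turn about x gives the same grasp; the last joint's range is limited). The gripper opens to 88 mm and grips with 3 to 60 N. Pads are 19 mm wide; open, the fingers measure 130 mm over their backs; the gripper's body (78 mm by 193 mm) begins 47 mm behind the grasp point.
Start: joints at [-53.852, 20.546, 0.682, 0, -70.136, -16.507], TCP at [0.227, -0.636, 0.227] pointing down, gripper open.
Joint ranges: [-176.03, 176.03], [-82.01, 121.73], [-58.28, 71.71], [-173.87, 95.51], [-174.79, -0.11], [-173.66, 173.66]. Speed limits (degrees/s): [136.94, 136.94, 172.46, 180, 180, 180].

## Interface

Orientations are given as [roll, pitch, yaw] about the fixed x, y, z axes, in that order (R = Rz(yaw) Ry(pitch) Rx(roll)).
In Python, from plant import sensors, cams, workorder gives the robot as it stands. The module is installed in compiled form; this text tells all that it offers.
- The arm moves only by the shell command python3 -m handwheel 'ROWS' [OPENING] [FORCE]. ROWS is JSON, one flat list of numbers, 4 for each row, row after row: the shift along the tool's x, y, z in cm, then the turn about the tool's x in degrees. A call has exactly 10 rows; each row is the pose to reach, as a shift and turn from the pose commanded when the call began, along the tool's axes at that moment; what a row does not reach only later rows make up. A row lasts 1/8 s, in which the tool goes at most 62.5 mm and 10.7 degrees, less where a joint would pass 70% of its speed; a pose out of reach is approached as far as the arm can. A call with a gripper value outside its range is refused whole. OPENING is the finger opening in cm, from 0 to 8.76, set as the call begins (- or left out, the last holds). The fingers move at their own pace and stop on an object; FORCE is the grip in N (left out, the last holds). Time passes only in rows, so rows that repeat a pose let the fingers close, or fill a call up. It gives the time, the measured TCP pose, the force and the opening at its end, in the units of the state.
- sensors.get_state(): the state, without advancing time (a new reading comes with each control period).
- cams.capture(name): name is "scene" or "top" or "wrist"; returns a dict with "image" (480x640x3 uint8, red, green, blue), "fov_y" (degrees; the focal length in pixels is half the picture's height over the tangent of half this angle, whatever the lens; pixels are square), "cx", "cy" (the principal point, pixels), "xyz" and "rotation" of the camera in the world. Camera axes: x right, y down, z forward; pixel columns grow to the right and rows downward; lengths in m; the calibration is good to about 2 mm. A picture is of the moment at which its call begins. There is no depth.
- workorder.close_job(): hands the job in, once; it reports no verdict.
The state is a dict: "time_s": time; "joints": joint angles; "qd": joint speeds; "joint_torque": joint torques, N m; "tcp_pos": TCP position; "eef_rot": TCP orientation; "contact_force": force on the tool from outside, world axes, zero at the start; "moment": the same for the moment, N m; "gripper_width": finger opening in m.
Only numpy, scipy, OpenCV 4.12 (cv2) and the standard library are available. Lean on these libraries where they do the work, as an engineer would, in place of code of your own. Each camera call takes 0.05 s, during which the arm holds its last target.

## Task

Take the hold-down screw from its stand, lower it down the deep round well of the converter module and find by feel where its thread starts, then screw it clockwise until the flange of its head lies flat on the well's rim, and let go. Do not force it, that ruins the thread, and leave the other things on the bench where they are.

Things in the scene. Friction and masses are not known exactly. Their poses are not given: they have to be found in the camera images.
- screw: Hold-down screw, about 0.2 kg, upright in its stand. Origin: centre of the underside of its head flange; z along the screw to the head. The steel flange is 46 mm in diameter, 4 mm thick. Below it a shank of 16 mm ends at z = -67 mm, with a guide collar of 26.8 mm diameter from z = -17 to -32 mm.
- screw_knob (a point): Point to grip the screw: on its axis, 28 mm above the screw's origin, in the black fluted round knob on the flange (32 mm diameter, 36 mm tall, from z = 4 to 40 mm of the screw).
- screw_lugs (a point): On the screw's axis, 64.9 mm below its origin, the thread's start: three round steel lugs, 5 mm thick, 120 degrees apart, reaching 13.5 mm from the axis (undersides 67.4 mm below the origin). One lug points along +x of the screw. Lugs caught on a gap's edge leave the flange 5 to 11 mm above the well's rim: lift it 3 mm or more and turn a little before pressing again.
- stand: Grey plastic block 62 x 62 x 74 mm, fixed; origin at the centre of its underside. The screw hangs in its 33 mm through hole with the flange resting on the top face; lift straight up.
- well_mouth (a point): Centre of the rim of the module's well, z up. The well is an upright fixed aluminium tube, 48 mm outside diameter, its rim 80 mm above the bench; bore 30 mm, the mouth coned to 36 mm. The flange must end up on this rim. The thread is ruined if screw and module bear on each other with over 60 N: pressing down with 5 N and turning with less than 0.4 N m is ample.
- well_insert (a point): On the well's axis, 55 mm below the rim: flat top of a fixed steel thread insert with a 19 mm centre hole, cut by three gaps 120 degrees apart, each 50 degrees wide, for the lugs. The angle of the gaps differs every time and is not measured (this point's yaw does not show it). With the lugs on this top, the flange is 12 mm above the rim.
- well_thread (a point): On the well's axis, 64 mm below the rim: under each gap the thread begins. With the lugs dropped in (possible over some 20 degrees of turn in every 120) the flange is 3 to 4.5 mm above the rim. Turning clockwise seen from above 45 to 75 degrees more, pressing lightly down, brings it onto the rim; a dead stop follows at 65 to 95 degrees. Play 2 mm. Anticlockwise it is blocked once dropped.
- module: Converter module, fixed: grey base plate 200 x 150 x 10 mm with green board and components up to 60 mm tall; origin under its centre, the well stands 55 mm from it towards -x of the module.
- choke: Loose wound bobbin, 48 mm diameter, 30 mm tall, origin at underside; to be left alone.
- meter: Loose handheld meter 130 x 68 x 36 mm lying flat, origin at underside; to be left alone.
- driver: Loose screwdriver lying flat along its x; to be left alone.
Things that resemble listed ones, but are neither listed nor needed, are in the scene too. Leave any green or pink look-alike of the stand alone.

How it is judged:
By the outcome, as a careful person would: the job done as asked, in the order asked, and still so for the second after the job is handed in, with the robot touching nothing.
It also fails if it takes over 64 s, if anything falls off the work surface, if the arm or the gripper's body presses on something with over 40 N, if the wrist force passes 120 N, or if a joint passes its speed limit or range.

## Working session

There is one attempt and no reset: what is moved stays moved. The work goes in short steps, Python scripts to look and compute and a shell command to move; the robot and the scene stay as the last step left them, time stands still between calls to the robot, and variables do not carry over. Pictures are saved under pics/ and viewed, and the job is handed in when it is done.

```bash
mkdir -p pics; ls; python3 - <<'E'
from plant import sensors, cams
import cv2,json
s=sensors.get_state();print(s)
for n in ["scene","top","wrist"]:
    c=cams.capture(n);im=c.pop("image");cv2.imwrite(f"pics/{n}0.png",im[:,:,::-1]);print(n,c)
E
```

```text
pics
{'time_s': 0.0, 'joints': array([-5.38531706e+01,  2.05918329e+01,  6.33829538e-01, -2.01843136e-02,
       -7.01368142e+01, -1.65066902e+01]), 'qd': array([ 0.02165141, -0.01205199,  0.00954615,  0.09334718,  0.11539086,
        0.03931453]), 'joint_torque': array([ 1.08488846e-04, -5.82706475e+01,  2.93060589e+01,  6.99741259e+00,
        6.76023628e-03, -2.32443081e-04]), 'tcp_pos': array([ 0.22667934, -0.63527331,  0.22561843]), 'eef_rot': array([  5.19189106,  89.90330189, 114.82515642]), 'contact_force': array([ 0.82524465, -0.79598109,  0.0302353 ]), 'moment': array([-0.05546083,  0.0206902 , -0.01419359]), 'gripper_width': 0.0876882356180724}
scene {'fov_y': 42.978425456838124, 'cx': 325.6302888575236, 'cy': 234.46439328354575, 'xyz': array([1.21348135, 0.7216184 , 0.80862203]), 'rotation': array([-127.9666367 ,    0.61127375,  135.76170715])}
top {'fov_y': 54.081612769879484, 'cx': 316.6048078650107, 'cy': 239.40861385723858, 'xyz': array([0.46197097, 0.07419939, 0.86294095]), 'rotation': array([-170.60167784,   -0.31586515,  -89.82125909])}
wrist {'fov_y': 67.85833980697639, 'cx': 315.2503082041128, 'cy': 241.3192438049195, 'xyz': array([ 0.15632347, -0.66140028,  0.38421216]), 'rotation': array([ 1.63921463e+02, -1.19863196e-01,  1.09626801e+02])}
```

View pics/scene0.png

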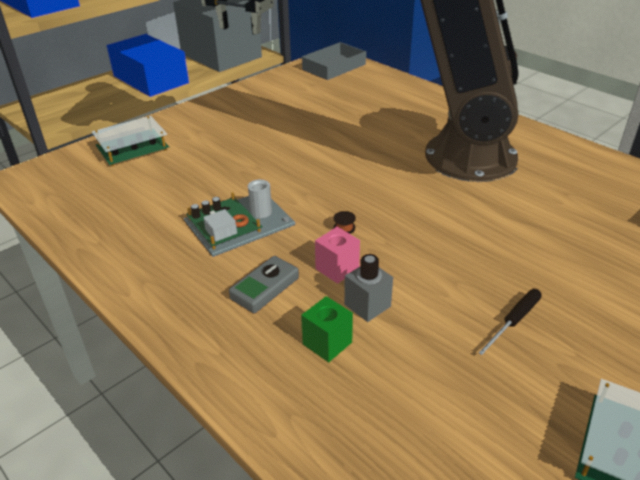

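View pics/top0.png

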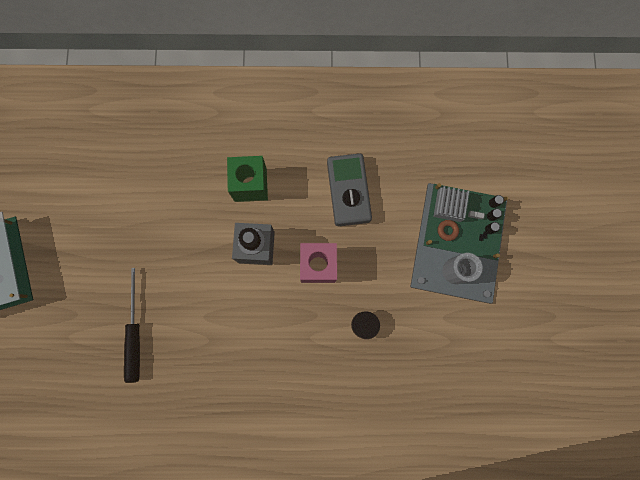

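View pics/wrist0.png

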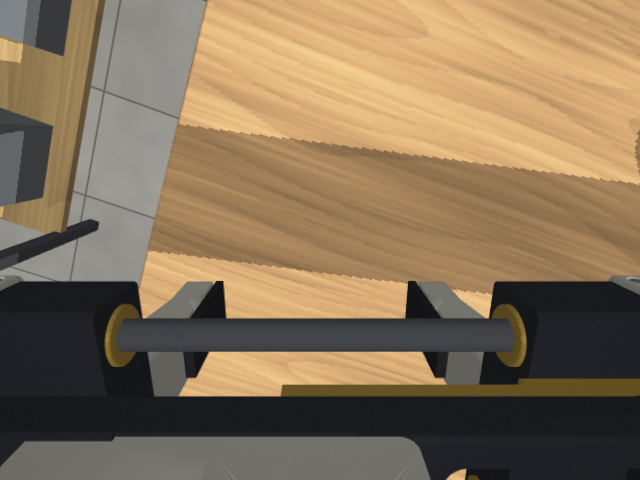

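The scene camera shows the grey stand at (368,290) with the knob at (370,266), and the well at (260,198). In the top view the possible stands are grey with the screw at (253,243), green at (246,178) and pink at (318,262). Only the grey one holds a black knob on a steel flange, so it fits. The well is at (467,267), the choke at (366,325), the meter at (350,188) and the driver at (132,330). I'll confirm this in an enlarged crop.

```bash
cat > h.py <<'E'
import numpy as np,cv2
from scipy.spatial.transform import Rotation as R
def ray(c,u,v):
    f=240/np.tan(np.radians(c["fov_y"]/2))
    d=R.from_euler('xyz',c["rotation"],degrees=True).apply([(u-c["cx"])/f,(v-c["cy"])/f,1.])
    return np.array(c["xyz"]),d
def onz(c,u,v,z):
    o,d=ray(c,u,v);return o+d*(z-o[2])/d[2]
def proj(c,p):
    f=240/np.tan(np.radians(c["fov_y"]/2))
    q=R.from_euler('xyz',c["rotation"],degrees=True).inv().apply(np.array(p)-c["xyz"])
    return c["cx"]+f*q[0]/q[2],c["cy"]+f*q[1]/q[2]
def tri(a,b):
    A=np.zeros((3,3));B=np.zeros(3)
    for o,d in(a,b):
        d=d/np.linalg.norm(d);P=np.eye(3)-np.outer(d,d);A+=P;B+=P@o
    return np.linalg.solve(A,B)
E
python3 - <<'E'
import cv2,numpy as np
t=cv2.imread("pics/top0.png");s=cv2.imread("pics/scene0.png")
def cr(im,x,y,w,h):return cv2.resize(im[y:y+h,x:x+w],(400,300),interpolation=cv2.INTER_CUBIC)
o=np.vstack([np.hstack([cr(t,213,213,80,60),cr(t,427,237,80,60)]),np.hstack([cr(s,330,245,80,60),cr(s,220,170,80,60)])])
cv2.imwrite("pics/crops0.png",o)
E
```

```text
(no output)
```

View pics/crops0.png

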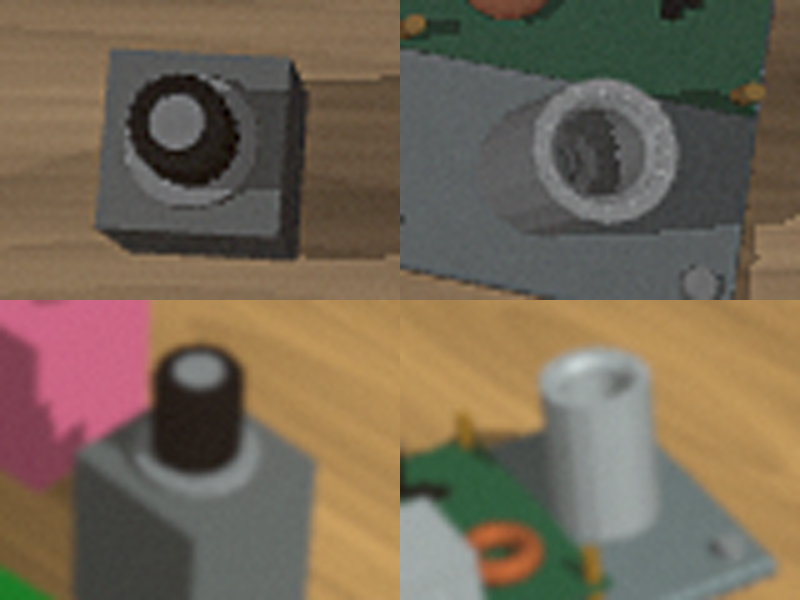

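The crop confirms it: grey stand, steel flange and black knob with a light cap centred at top (248.4,237.4) and scene (370,259). The rim centre is at top (468.2,267) and scene (259.2,185).

```bash
python3 - <<'E'
from h import *
from plant import cams,sensors
t=cams.capture("top");s=cams.capture("scene")
for n,a,b,z in(("knobtop",(248.4,237.4),(370,259),.114),("rim",(468.2,267),(259.2,185),.080)):
    print(n,onz(t,*a,z),onz(s,*b,z),tri(ray(t,*a),ray(s,*b)))
for n,a in(("stand g",(252,240)),("green",(246,172)),("pink",(318,260))): print(n,onz(t,*a,.074))
st=sensors.get_state();M=R.from_euler('xyz',st["eef_rot"],degrees=True).as_matrix();print(M,st["tcp_pos"])
c=cams.capture("wrist");Rc=R.from_euler('xyz',c["rotation"],degrees=True).as_matrix();print(M.T@(c["xyz"]-st["tcp_pos"]),M.T@Rc)
E
```

```text
knobtop [0.58879171 0.18057464 0.114     ] [0.59151817 0.18416799 0.114     ] [0.58901453 0.18137913 0.11086056]
rim [ 0.54576894 -0.1837162   0.08      ] [ 0.54777391 -0.18009609  0.08      ] [ 0.54561393 -0.18404851  0.0773802 ]
stand g [0.59110939 0.18002418 0.074     ]
green [0.71100126 0.1935231  0.074     ]
pink [0.55733786 0.06779162 0.074     ]
[[-3.39225772e-04 -9.41836208e-01 -3.36072080e-01]
 [ 6.77835797e-04 -3.36072239e-01  9.41835968e-01]
 [-9.99999713e-01  9.16933468e-05  7.52414661e-04]] [ 0.22678346 -0.635543    0.22610829]
[-0.1584919   0.0750723  -0.00066192] [[-6.27772986e-04 -2.77085553e-01  9.60845046e-01]
 [-1.33662036e-04 -9.60845203e-01 -2.77085686e-01]
 [ 9.99999794e-01 -3.02375414e-04  5.66156843e-04]]
```

```bash
python3 -m handwheel '[0,-4.2,4.4,-10, 0,-8.4,8.8,-20, 0,-12.6,13.2,-30, 0,-16.8,17.6,-40, 0,-21,22,-50, 0,-25.2,26.4,-60, 0,-29.4,30.8,-70, 0,-33.6,35.2,-80, 0,-37.8,39.6,-90, 0,-42,44,-100]' 8.7 30; cat > w.py <<'E'
from h import *
from plant import sensors
def info(target=None):
    st=sensors.get_state();M=R.from_euler('xyz',st["eef_rot"],degrees=True).as_matrix()
    print("t",st["time_s"],"J",np.round(st["joints"],1),"tcp",np.round(st["tcp_pos"],4),"F",np.round(st["contact_force"],1),"Mz",round(st["moment"][2],3),"w",round(st["gripper_width"],4));print("axes x,y,z\n",np.round(M.T,4))
    if target is not None: print("tool shift cm",np.round(100*M.T@(np.array(target)-st["tcp_pos"]),2))
    return st,M
E
python3 -c "
from w import *
info([.589,.181,.2])"
```

```text
time_s: 1.55
tcp_pos: [0.475, -0.0781, 0.227]
eef_rot: [158.2, 89.9, 8.2]
contact_force: [2.0, -0.8, 0.3]
gripper_width: 0.0869
t 1.55 J [ 14.1   2.  -22.9   0.  -65.1  15.8] tcp [ 0.475  -0.0781  0.227 ] F [ 2.  -0.8  0.3] Mz -0.025 w 0.0869
axes x,y,z
 [[ 1.100e-03  2.000e-04 -1.000e+00]
 [ 4.999e-01 -8.661e-01  4.000e-04]
 [-8.661e-01 -4.999e-01 -1.100e-03]]
tool shift cm [  2.72 -16.74 -22.82]
```

```bash
python3 -m handwheel '[0.4,-2.8,-3.8,-10, 0.8,-5.6,-7.6,-20, 1.2,-8.4,-11.4,-30, 1.6,-11.2,-15.2,-40, 2,-14,-19,-50, 2.7,-16.7,-22.8,-60, 2.7,-16.7,-22.8,-70, 2.7,-16.7,-22.8,-80, 2.7,-16.7,-22.8,-80, 2.7,-16.7,-22.8,-80]'; 
python3 -c "
from w import *
from plant import cams
st,M=info([.589,.181,.2])
c=cams.capture('wrist');cv2.imwrite('pics/w1.png',c['image'][:,:,::-1])
print(proj(c,[.589,.181,.114]),proj(c,st['tcp_pos']))
"
```

```text
time_s: 2.8
tcp_pos: [0.5901, 0.1777, 0.1997]
eef_rot: [100.1, 90.0, 29.5]
contact_force: [-0.2, 0.1, -0.6]
gripper_width: 0.0869
t 2.8 J [ 34.9  16.1  -9.3   0.  -64.6  74.5] tcp [0.5901 0.1777 0.1997] F [-0.2  0.1 -0.6] Mz -0.012 w 0.0869
axes x,y,z
 [[ 1.000e-04  1.000e-04 -1.000e+00]
 [ 9.432e-01  3.324e-01  1.000e-04]
 [ 3.324e-01 -9.432e-01 -0.000e+00]]
tool shift cm [-0.03  0.01 -0.35]
(np.float64(309.6214097593658), np.float64(246.6767498099413)) (np.float64(314.0638339425932), np.float64(298.0543475544125))
```

View pics/w1.png

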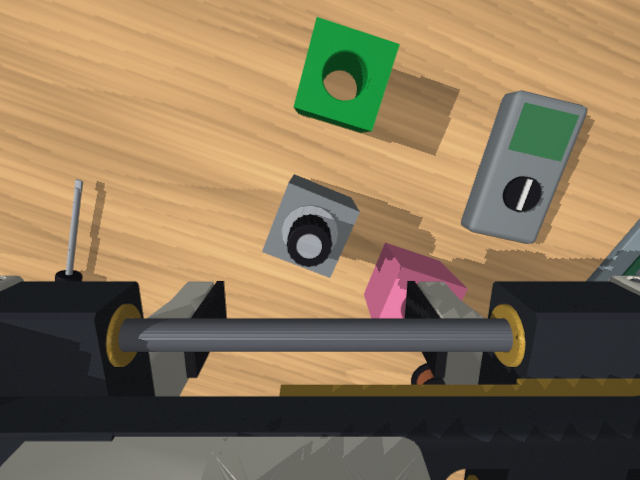

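The cap shows at about (309,245), 1–2 px from the prediction, and it sits right between the fingers.

```bash
python3 -c "
from w import *
from plant import cams
c=cams.capture('wrist');im=c['image'];cv2.imwrite('pics/w1c.png',cv2.resize(im[170:290,230:390,::-1],(800,600),interpolation=cv2.INTER_CUBIC))
g=cv2.cvtColor(im,cv2.COLOR_RGB2HSV)
m=((im.min(2)>90)&(g[:,:,1]<60)).astype(np.uint8);n,l,s,ce=cv2.connectedComponentsWithStats(m)
k=l[245,309];print(k,s[k],ce[k]);u,v=ce[k]
p=onz(c,u,v,.114);print(p)
st,M=info([p[0],p[1],.0835])
"
```

```text
10 [297 234  25  25 489] [308.84458078 245.78936605]
[0.58944386 0.18170678 0.114     ]
t 2.9 J [ 34.9  16.1  -9.3  -0.  -64.6  74.6] tcp [0.5901 0.1776 0.1997] F [ 0.5 -0.1 -0.2] Mz 0.054 w 0.0868
axes x,y,z
 [[ 2.000e-04  2.000e-04 -1.000e+00]
 [ 9.427e-01  3.336e-01  3.000e-04]
 [ 3.336e-01 -9.427e-01 -1.000e-04]]
tool shift cm [11.62  0.07 -0.41]
```

View pics/w1c.png

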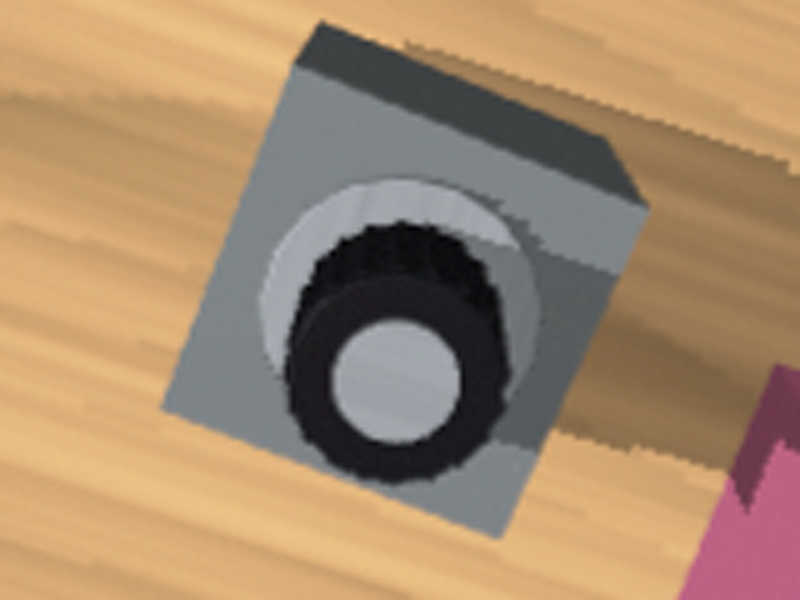

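The crop shows the screw's knob and flange in the grey stand, cap centre at (308.8,245.8). Descending to grasp it.

```bash
python3 -m handwheel '[2,0.1,-0.4,0, 4,0.1,-0.4,0, 6,0.1,-0.4,0, 8,0.1,-0.4,0, 9.5,0.1,-0.4,0, 10.5,0.1,-0.4,0, 11.2,0.1,-0.4,0, 11.6,0.1,-0.4,0, 11.6,0.1,-0.4,0, 11.6,0.1,-0.4,0]'
python3 -m handwheel '[0,0,0,0,0,0,0,0,0,0,0,0,0,0,0,0,0,0,0,0,0,0,0,0,0,0,0,0,0,0,0,0,0,0,0,0,0,0,0,0]' 2.5 40
```

```text
time_s: 4.15
tcp_pos: [0.5899, 0.182, 0.084]
eef_rot: [96.0, 90.0, 25.6]
contact_force: [-0.6, -0.0, 0.2]
gripper_width: 0.0867
time_s: 5.4
tcp_pos: [0.5897, 0.1819, 0.0836]
eef_rot: [137.3, 90.0, 66.9]
contact_force: [0.0, 0.9, 0.1]
gripper_width: 0.0314
```

```bash
python3 -m handwheel '[-0.5,0,0,0,-1.5,0,0,0,-3,0,0,0,-4.5,0,0,0,-6,0,0,0,-7.5,0,0,0,-9,0,0,0,-10,0,0,0,-10.5,0,0,0,-10.5,0,0,0]'
python3 -c "
from w import *
from plant import cams
info([.546,-.183,.1885])
s=cams.capture('scene');t=cams.capture('top')
o=np.hstack([cv2.resize(s['image'][170:320,310:460],(400,400)),cv2.resize(t['image'][190:290,200:300],(400,400))]);cv2.imwrite('pics/lift.png',o[:,:,::-1])
"
```

```text
time_s: 6.65
tcp_pos: [0.5897, 0.1819, 0.1887]
eef_rot: [125.0, 90.0, 54.6]
contact_force: [-1.0, -0.6, -1.5]
gripper_width: 0.0311
t 6.65 J [ 35.2  16.7 -10.1  -0.  -63.3  74.4] tcp [0.5897 0.1819 0.1887] F [-1.  -0.6 -1.5] Mz 0.006 w 0.0311
axes x,y,z
 [[ 1.000e-04  2.000e-04 -1.000e+00]
 [ 9.418e-01  3.361e-01  2.000e-04]
 [ 3.361e-01 -9.418e-01 -1.000e-04]]
tool shift cm [ 1.000e-02 -1.638e+01  3.290e+01]
```

View pics/lift.png

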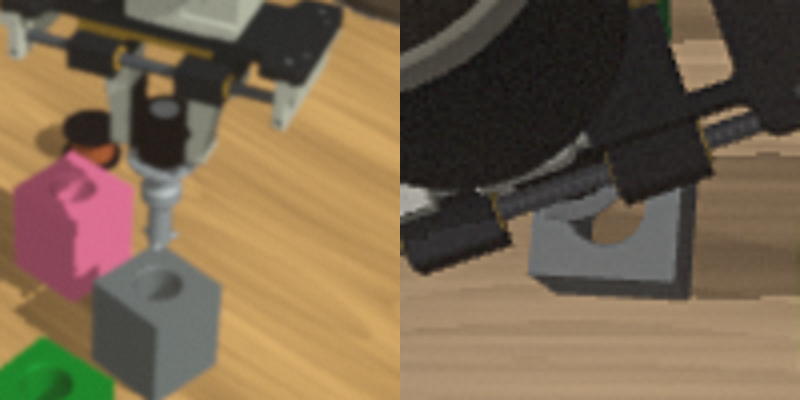

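The screw is out of the stand and held upright. Next I move beside the well so the wrist camera can see the rim.

```bash
python3 -m handwheel '[0,-1.5,2,0, 0,-4.5,6.5,0, 0,-7.5,11,0, 0,-10.5,15.5,0, 0,-13.5,20,0, 0,-16.5,24.5,0, 0,-19.5,28.8,0, 0,-21.5,31.8,0, 0,-22.4,32.9,0, 0,-22.4,32.9,0]'
python3 -c "
from w import *
from plant import cams
st,M=info([.546,-.183,.1885])
c=cams.capture('wrist');cv2.imwrite('pics/w2.png',c['image'][:,:,::-1])
print(proj(c,[.5458,-.1837,.08]),proj(c,st['tcp_pos']))
"
```

```text
time_s: 8.0
tcp_pos: [0.4884, -0.2041, 0.1883]
eef_rot: [-125.4, 90.0, 164.1]
contact_force: [0.6, 0.2, -2.0]
gripper_width: 0.0314
t 8.0 J [ -1.4   8.6 -20.8  -0.  -60.7 111. ] tcp [ 0.4884 -0.2041  0.1883] F [ 0.6  0.2 -2. ] Mz 0.003 w 0.0314
axes x,y,z
 [[-5.000e-04  1.000e-04 -1.000e+00]
 [ 9.425e-01  3.343e-01 -4.000e-04]
 [ 3.343e-01 -9.425e-01 -3.000e-04]]
tool shift cm [-0.02  6.13 -0.06]
(np.float64(314.5515524795469), np.float64(157.76433033757047)) (np.float64(314.0748757637253), np.float64(298.0381493613312))
```

View pics/w2.png

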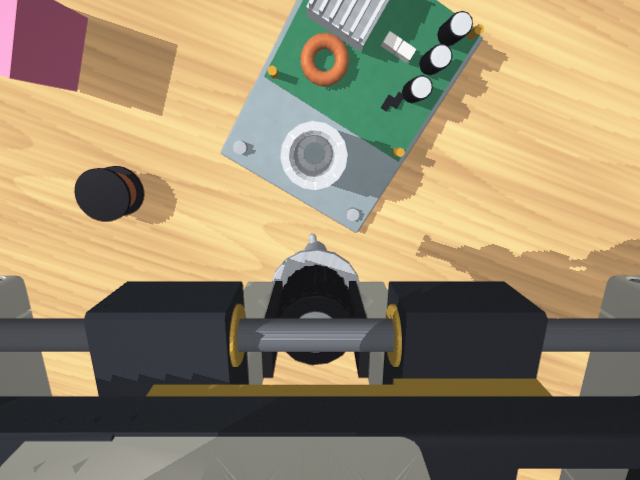

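The well's rim is at about (314,155), as predicted, with a view into the bore. The screw hangs at (313,260). Enlarging both.

```bash
python3 -c "
from w import *
from plant import cams
c=cams.capture('wrist');im=c['image'];cv2.imwrite('pics/w2c.png',np.hstack([cv2.resize(im[115:195,274:354,::-1],(400,400),interpolation=cv2.INTER_CUBIC),cv2.resize(im[225:305,274:354,::-1],(400,400),interpolation=cv2.INTER_CUBIC)]))
m=cv2.inRange(im,(215,215,215),(255,255,255));n,l,s,ce=cv2.connectedComponentsWithStats(m)
for k in range(1,n):
  if s[k][4]>300:
    ct=max(cv2.findContours((l==k).astype(np.uint8),0,2)[0],key=cv2.contourArea);e=cv2.fitEllipse(ct);print(s[k],ce[k],e,onz(c,*e[0],.08),onz(c,*e[0],.0))
st,M=info()
for z in(.08,.025): print(z,proj(c,[.5458,-.1837,z]))
"
```

```text
[452  14  19  22 327] [461.27828746  24.67278287] ((461.3578796386719, 24.73758316040039), (17.968873977661133, 21.457815170288086), 20.726516723632812) [ 0.65984366 -0.24587716  0.08      ] [ 0.69014277 -0.26583599  0.        ]
[432  47  19  21 315] [441.01269841  57.04761905] ((440.9707336425781, 57.147911071777344), (17.662612915039062, 21.03858184814453), 22.18761444091797) [ 0.63761394 -0.24145019  0.08      ] [ 0.66124901 -0.26008191  0.        ]
[ 281  122   67   69 1724] [316.51972158 156.49013921] ((314.1989440917969, 155.9527130126953), (64.94072723388672, 66.97465515136719), 179.34701538085938) [ 0.54739127 -0.18229424  0.08      ] [ 0.54397938 -0.18319218  0.        ]
t 8.1 J [ -1.3   8.6 -20.8  -0.  -60.7 110.9] tcp [ 0.4892 -0.203   0.1884] F [-0.2 -0.2 -2.6] Mz 0.038 w 0.0313
axes x,y,z
 [[-1.000e-04  2.000e-04 -1.000e+00]
 [ 9.419e-01  3.360e-01 -0.000e+00]
 [ 3.360e-01 -9.419e-01 -2.000e-04]]
0.08 (np.float64(315.28562417957835), np.float64(158.72647007458505))
0.025 (np.float64(315.33261540828414), np.float64(155.43014144147543))
```

View pics/w2c.png

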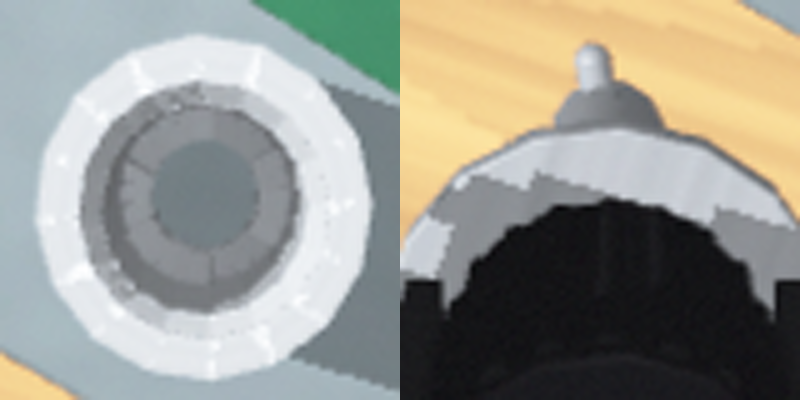

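The rim fits at (0.547,-0.182), and the two estimates agree within 1.5 mm. Shifting 6.15 cm along tool y and starting the descent.

```bash
python3 -m handwheel '[0,1.5,0,0, 0,3.5,0,0, 0,5.2,0,0, 0,6.15,0,0, 0,6.15,0,0, 1,6.15,0,0, 2,6.15,0,0, 2.8,6.15,0,0, 2.8,6.15,0,0,2.8,6.15,0,0]'
python3 -c "
from w import *
from plant import cams
st,M=info([.547,-.1824,.1885])
c=cams.capture('wrist');s=cams.capture('scene');t=cams.capture('top')
o=np.hstack([cv2.resize(s['image'][130:230,200:300],(400,400)),cv2.resize(t['image'][210:310,410:510],(400,400))]);cv2.imwrite('pics/d1.png',o[:,:,::-1])
cv2.imwrite('pics/d1w.png',cv2.resize(c['image'][200:350,215:415,::-1],(800,600)))
"
```

```text
time_s: 9.35
tcp_pos: [0.5474, -0.1827, 0.1607]
eef_rot: [38.9, 90.0, -31.5]
contact_force: [-0.2, 0.4, -1.7]
gripper_width: 0.0315
t 9.35 J [  1.   14.4 -17.2   0.  -58.4 108.7] tcp [ 0.5474 -0.1827  0.1607] F [-0.2  0.4 -1.7] Mz -0.071 w 0.0315
axes x,y,z
 [[ 2.000e-04 -2.000e-04 -1.000e+00]
 [ 9.418e-01  3.361e-01  2.000e-04]
 [ 3.361e-01 -9.418e-01  2.000e-04]]
tool shift cm [-2.78 -0.02 -0.04]
```

View pics/d1.png

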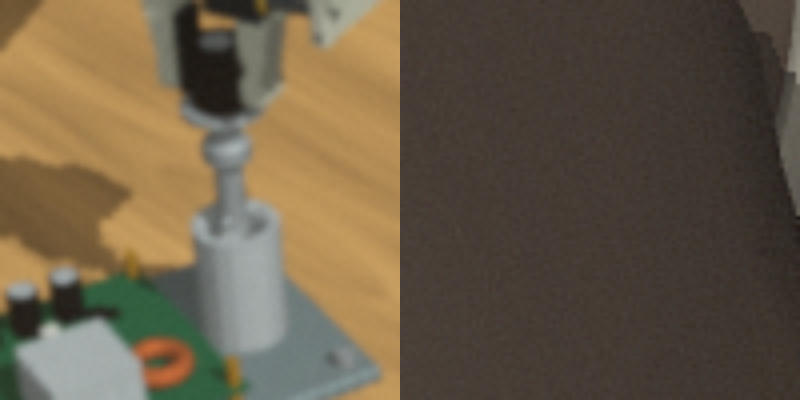

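View pics/d1w.png

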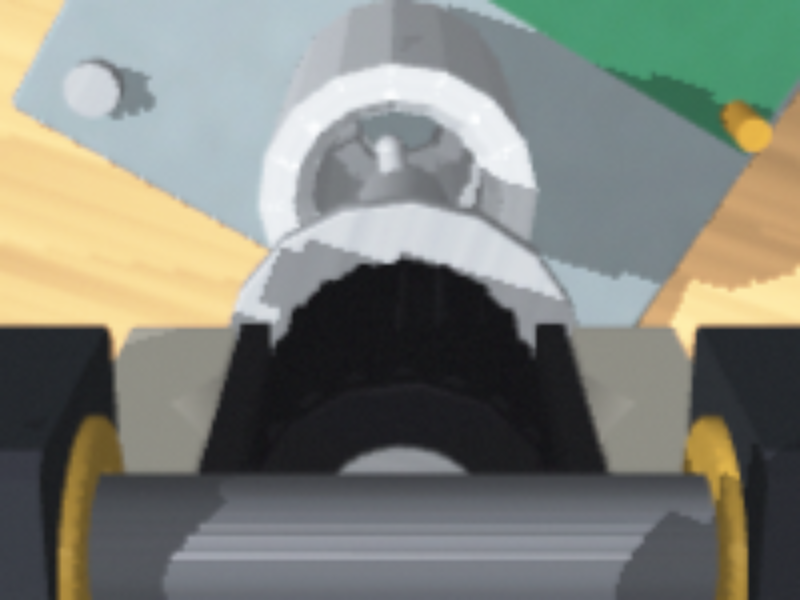

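The screw is centred over the well: flange at about column 403 of the crop, rim about 400, with the lug tip just above the mouth. Descending.

```bash
python3 -m handwheel '[0.6,0,0,0, 1.2,0,0,0, 1.8,0,0,0, 2.4,0,0,0, 3,0,0,0, 3.6,0,0,0, 4.2,0,0,0, 4.6,0,0,0, 5,0,0,0, 5,0,0,0]'
```

```text
time_s: 10.75
tcp_pos: [0.5471, -0.1826, 0.1103]
eef_rot: [-112.9, 90.0, 176.8]
contact_force: [-0.1, 0.2, -1.2]
gripper_width: 0.0314
```

```bash
python3 -m handwheel '[0.2,0,0,0, 0.4,0,0,0, 0.6,0,0,0, 0.7,0,0,0, 0.8,0,0,0, 0.9,0,0,0, 1,0,0,0, 1,0,0,0, 1,0,0,0, 1,0,0,0]' - 20; python3 -c "
from w import *
info()"
```

```text
time_s: 12.0
tcp_pos: [0.5477, -0.1827, 0.1015]
eef_rot: [56.4, 89.9, -13.9]
contact_force: [-1.5, 1.5, 5.5]
gripper_width: 0.0315
t 12.0 J [  1.   17.8 -21.2   0.  -50.9 108.7] tcp [ 0.5477 -0.1827  0.1015] F [-1.5  1.5  5.5] Mz 0.019 w 0.0315
axes x,y,z
 [[ 1.200e-03 -3.000e-04 -1.000e+00]
 [ 9.417e-01  3.364e-01  1.000e-03]
 [ 3.364e-01 -9.417e-01  7.000e-04]]
```

Lugs are on the insert: F rose about 7 N at TCP z 0.1015, which matches 12 mm above the rim. Sweeping clockwise under light pressure.

```bash
python3 -m handwheel '[0,0,0,3, 0,0,0,6, 0,0,0,9, 0,0,0,12, 0,0,0,15, 0,0,0,18, 0,0,0,21, 0,0,0,24, 0,0,0,27, 0,0,0,30]'; python3 -c "
from w import *
info()"
```

```text
time_s: 13.25
tcp_pos: [0.5476, -0.1826, 0.1009]
eef_rot: [97.2, 90.0, -3.3]
contact_force: [-1.3, 0.2, -2.1]
gripper_width: 0.0317
t 13.25 J [  1.   17.8 -21.3   0.  -50.8  78.6] tcp [ 0.5476 -0.1826  0.1009] F [-1.3  0.2 -2.1] Mz -0.003 w 0.0317
axes x,y,z
 [[ 8.000e-04 -0.000e+00 -1.000e+00]
 [ 9.834e-01 -1.813e-01  8.000e-04]
 [-1.813e-01 -9.834e-01 -1.000e-04]]
```

Force has dropped to the screw's weight only, so the lugs are over the gaps. Lowering gently.

```bash
python3 -m handwheel '[0.05,0,0,0, 0.1,0,0,0, 0.15,0,0,0, 0.2,0,0,0, 0.25,0,0,0, 0.3,0,0,0, 0.35,0,0,0, 0.4,0,0,0, 0.4,0,0,0, 0.4,0,0,0]'; python3 -c "
from w import *
info()"
```

```text
time_s: 14.5
tcp_pos: [0.5473, -0.1826, 0.0965]
eef_rot: [-171.8, 90.0, 87.9]
contact_force: [-0.3, 2.3, 2.8]
gripper_width: 0.0314
t 14.5 J [  1.   18.1 -21.5  -0.  -50.3  78.7] tcp [ 0.5473 -0.1826  0.0965] F [-0.3  2.3  2.8] Mz -0.065 w 0.0314
axes x,y,z
 [[ 0.000e+00  1.000e-04 -1.000e+00]
 [ 9.837e-01 -1.798e-01 -0.000e+00]
 [-1.798e-01 -9.837e-01 -1.000e-04]]
```

```bash
python3 -m handwheel '[0.03,0,0,0, 0.06,0,0,0, 0.09,0,0,0, 0.12,0,0,0, 0.15,0,0,0, 0.18,0,0,0, 0.2,0,0,0, 0.2,0,0,0, 0.2,0,0,0, 0.2,0,0,0]'; python3 -c "
from w import *
info()"
```

```text
time_s: 15.75
tcp_pos: [0.5476, -0.1827, 0.0951]
eef_rot: [90.2, 90.0, -10.2]
contact_force: [-2.0, 3.1, 7.1]
gripper_width: 0.0316
t 15.75 J [  1.   18.2 -21.6   0.  -50.1  78.7] tcp [ 0.5476 -0.1827  0.0951] F [-2.   3.1  7.1] Mz -0.1 w 0.0316
axes x,y,z
 [[ 8.000e-04 -2.000e-04 -1.000e+00]
 [ 9.837e-01 -1.798e-01  9.000e-04]
 [-1.798e-01 -9.837e-01 -0.000e+00]]
```

A moment of −0.1 N·m means an edge is pushing the screw clockwise. Lift, turn a little clockwise, and lower again.

```bash
python3 -m handwheel '[-0.2,0,0,0, -0.5,0,0,0, -0.5,0,0,4, -0.5,0,0,8, -0.4,0,0,8, -0.2,0,0,8, 0,0,0,8, 0.1,0,0,8, 0.1,0,0,8, 0.1,0,0,8]'; python3 -c "
from w import *
info()"
```

```text
time_s: 17.0
tcp_pos: [0.5473, -0.1826, 0.0937]
eef_rot: [72.8, 90.0, -35.6]
contact_force: [-0.6, -0.2, -0.7]
gripper_width: 0.0316
t 17.0 J [  1.   18.3 -21.7   0.  -50.   70.7] tcp [ 0.5473 -0.1826  0.0937] F [-0.6 -0.2 -0.7] Mz 0.001 w 0.0316
axes x,y,z
 [[ 1.000e-04 -1.000e-04 -1.000e+00]
 [ 9.492e-01 -3.148e-01  1.000e-04]
 [-3.148e-01 -9.492e-01  0.000e+00]]
```

Dropped freely to about 4 mm above the rim, with no moment. Now turning clockwise while following down lightly.

```bash
python3 -m handwheel '[0.05,0,0,0, 0.08,0,0,3, 0.1,0,0,7, 0.12,0,0,11, 0.15,0,0,15, 0.17,0,0,19, 0.2,0,0,23, 0.22,0,0,26, 0.24,0,0,30, 0.24,0,0,30]'; python3 -c "
from w import *
info()"
```

```text
time_s: 18.25
tcp_pos: [0.5479, -0.1826, 0.0917]
eef_rot: [132.9, 89.9, -5.4]
contact_force: [0.7, 0.5, 3.0]
gripper_width: 0.0316
t 18.25 J [  1.   18.5 -21.8   0.  -49.6  40.7] tcp [ 0.5479 -0.1826  0.0917] F [0.7 0.5 3. ] Mz -0.048 w 0.0316
axes x,y,z
 [[ 1.400e-03 -1.000e-04 -1.000e+00]
 [ 6.650e-01 -7.469e-01  1.000e-03]
 [-7.469e-01 -6.650e-01 -1.000e-03]]
```

```bash
python3 -m handwheel '[0.02,0,0,3, 0.04,0,0,6, 0.06,0,0,9, 0.08,0,0,12, 0.1,0,0,15, 0.12,0,0,18, 0.14,0,0,20, 0.15,0,0,22, 0.16,0,0,24, 0.16,0,0,24]'; python3 -c "
from w import *
info()"
```

```text
time_s: 19.5
tcp_pos: [0.5479, -0.1826, 0.0901]
eef_rot: [153.3, 89.9, -9.0]
contact_force: [0.8, 0.4, 5.5]
gripper_width: 0.0316
t 19.5 J [  1.   18.6 -21.9   0.  -49.4  16.7] tcp [ 0.5479 -0.1826  0.0901] F [0.8 0.4 5.5] Mz -0.034 w 0.0316
axes x,y,z
 [[ 1.400e-03 -2.000e-04 -1.000e+00]
 [ 3.037e-01 -9.528e-01  6.000e-04]
 [-9.528e-01 -3.037e-01 -1.300e-03]]
```

```bash
python3 -m handwheel '[0.01,0,0,1, 0.02,0,0,2, 0.03,0,0,4, 0.04,0,0,5, 0.05,0,0,6, 0.05,0,0,8, 0.05,0,0,9, 0.05,0,0,10, 0.05,0,0,10, 0.05,0,0,10]'; python3 -c "
from w import *
from plant import cams
info()
s=cams.capture('scene');c=cams.capture('wrist')
o=np.hstack([cv2.resize(s['image'][150:230,220:300],(400,400)),cv2.resize(c['image'][190:290,265:365],(400,400))]);cv2.imwrite('pics/e1.png',o[:,:,::-1])
"
```

```text
time_s: 20.75
tcp_pos: [0.548, -0.1826, 0.0896]
eef_rot: [165.0, 89.9, -7.3]
contact_force: [1.4, 1.6, 5.6]
gripper_width: 0.0318
t 20.75 J [  1.   18.6 -21.9   0.  -49.4   6.7] tcp [ 0.548  -0.1826  0.0896] F [1.4 1.6 5.6] Mz 0.016 w 0.0318
axes x,y,z
 [[ 1.600e-03 -2.000e-04 -1.000e+00]
 [ 1.342e-01 -9.910e-01  4.000e-04]
 [-9.910e-01 -1.342e-01 -1.500e-03]]
```

View pics/e1.png

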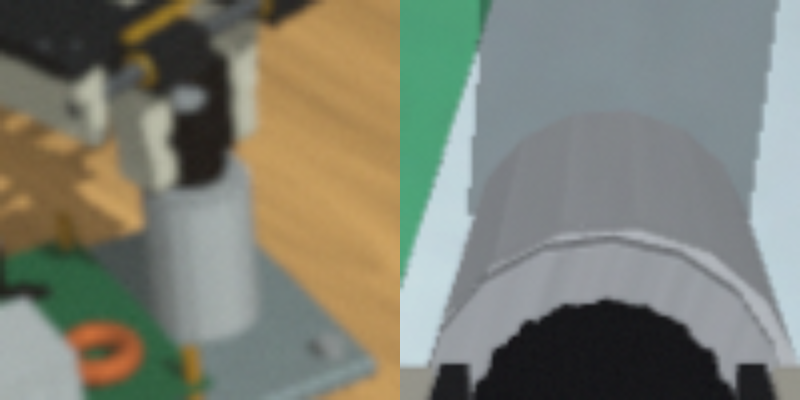

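The flange looks to be at the rim, with z equal to the expected 0.0896. I'll turn a few more degrees gently to see whether it still descends.

```bash
python3 -m handwheel '[0,0,0,1, 0,0,0,2, 0.01,0,0,3, 0.01,0,0,4, 0.02,0,0,5, 0.02,0,0,6, 0.02,0,0,7, 0.02,0,0,8, 0.02,0,0,8, 0.02,0,0,8]'; python3 -c "
from w import *
info()"
```

```text
time_s: 22.1
tcp_pos: [0.5478, -0.1828, 0.0895]
eef_rot: [162.4, 89.9, -17.9]
contact_force: [0.3, -0.1, 7.0]
gripper_width: 0.0313
t 22.1 J [  1.   18.6 -22.    0.  -49.4  -1.3] tcp [ 0.5478 -0.1828  0.0895] F [ 0.3 -0.1  7. ] Mz 0.054 w 0.0313
axes x,y,z
 [[ 1.2e-03 -4.0e-04 -1.0e+00]
 [-5.2e-03 -1.0e+00  4.0e-04]
 [-1.0e+00  5.2e-03 -1.2e-03]]
```

```bash
python3 -m handwheel '[0,0,0,1, 0,0,0,2, 0,0,0,3, 0,0,0,4, 0,0,0,5, 0,0,0,6, 0,0,0,7, 0,0,0,8, 0,0,0,8, 0,0,0,8]'; python3 -c "
from w import *
info()"
```

```text
time_s: 23.35
tcp_pos: [0.5478, -0.1824, 0.0895]
eef_rot: [-172.1, 89.9, -0.3]
contact_force: [1.0, 2.6, 7.9]
gripper_width: 0.032
t 23.35 J [  1.   18.6 -21.9   0.  -49.4  -9.3] tcp [ 0.5478 -0.1824  0.0895] F [1.  2.6 7.9] Mz 0.199 w 0.032
axes x,y,z
 [[ 1.200e-03 -0.000e+00 -1.000e+00]
 [-1.439e-01 -9.896e-01 -2.000e-04]
 [-9.896e-01  1.439e-01 -1.200e-03]]
```

Torque rises to 0.2 N·m with z constant, so this is the dead stop with the flange seated. Relieving the torque, then releasing.

```bash
python3 -m handwheel '[-0.02,0,0,-1, -0.05,0,0,-2, -0.08,0,0,-2, -0.08,0,0,-2, -0.08,0,0,-2, -0.08,0,0,-2, -0.08,0,0,-2, -0.08,0,0,-2, -0.08,0,0,-2, -0.08,0,0,-2]'
python3 -m handwheel '[0,0,0,0,0,0,0,0,0,0,0,0,0,0,0,0,0,0,0,0,0,0,0,0,0,0,0,0,0,0,0,0,0,0,0,0,0,0,0,0]' 7
```

```text
time_s: 24.6
tcp_pos: [0.5472, -0.1826, 0.0896]
eef_rot: [-49.3, 90.0, 124.4]
contact_force: [1.1, 5.4, 3.0]
gripper_width: 0.0315
time_s: 25.85
tcp_pos: [0.5472, -0.1826, 0.0897]
eef_rot: [13.9, 90.0, -172.4]
contact_force: [0.2, -0.5, -0.2]
gripper_width: 0.07
```

```bash
python3 -m handwheel '[-0.5,0,0,0, -1,0,0,0, -2,0,0,0, -3,0,0,0, -4.5,0,0,0, -6,0,0,0, -8,0,0,0, -10,0,0,0, -11,0,0,0, -11,0,0,0]'; python3 -c "
from w import *
from plant import cams
info()
s=cams.capture('scene');c=cams.capture('wrist');cv2.imwrite('pics/f_s.png',s['image'][:,:,::-1])
o=np.hstack([cv2.resize(s['image'][150:230,220:300],(400,400)),cv2.resize(c['image'][190:290,265:365],(400,400))]);cv2.imwrite('pics/f1.png',o[:,:,::-1])
u,v=proj(s,[.547,-.1824,.12]);print(u,v,onz(c,315,250,.12))
"
```

```text
time_s: 27.1
tcp_pos: [0.5476, -0.1826, 0.2005]
eef_rot: [-172.1, 89.9, 1.5]
contact_force: [0.3, 0.2, -0.6]
gripper_width: 0.0698
t 27.1 J [  1.   12.4 -14.2  -0.  -63.3  -7.3] tcp [ 0.5476 -0.1826  0.2005] F [ 0.3  0.2 -0.6] Mz 0.029 w 0.0698
axes x,y,z
 [[ 1.600e-03  0.000e+00 -1.000e+00]
 [-1.108e-01 -9.938e-01 -2.000e-04]
 [-9.938e-01  1.108e-01 -1.600e-03]]
257.33997023930647 168.7375804564191 [ 0.54721078 -0.18287217  0.12      ]
```

View pics/f1.png

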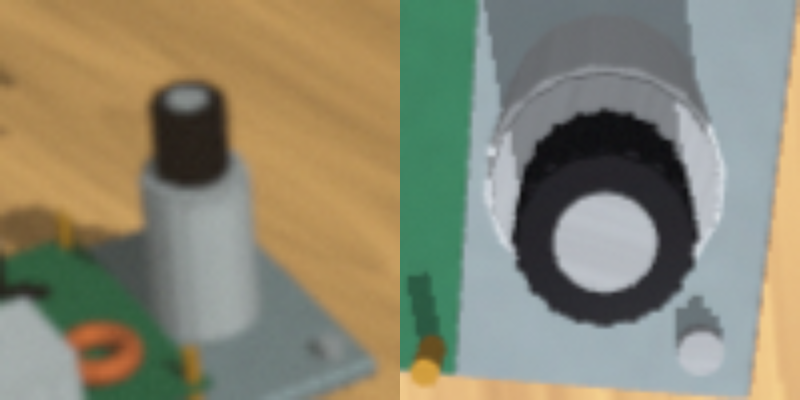

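View pics/f_s.png

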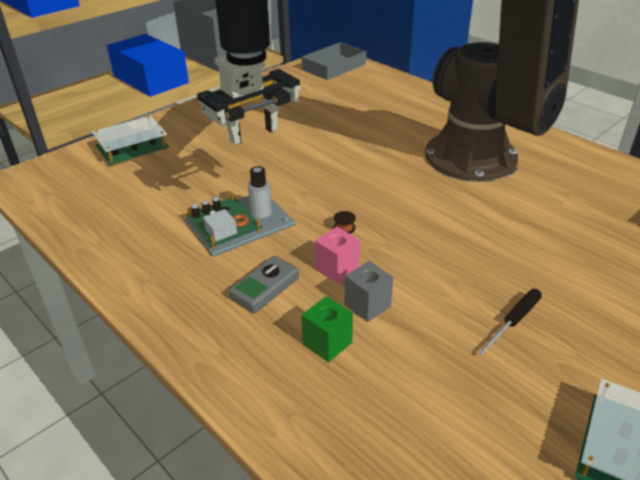

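The screw stands upright with its flange on the rim and no gap visible. The cap is at scene (257,169.6), against a prediction of (257.3,168.7). Everything else is unmoved and the gripper is clear.

```bash
python3 -c "
from plant import workorder
print(workorder.close_job())"
```

```text
the job is handed in; nothing more can be done
None
```

I took the screw from the grey stand, lowered it into the well and screwed it down until its flange lay on the rim. I then let go, backed the gripper off, and handed the job in at about 27 s of the 64 s allowed.

**Finding the thread:** a light clockwise sweep on the insert found the gaps. The first lowering caught on a gap edge, with about 9 N and 0.1 N·m at worst. I lifted, turned 8° more and the lugs dropped in freely.

**Screwing down:** I turned it about 80° clockwise with readings of no more than about 10 N of downward push. The tool settled at 89.5 mm, the height expected with the flange on the rim. Over the last 16° it came down only about 0.1 mm while torque rose to 0.2 N·m, which is the dead stop.

**Last checks:** the pictures show no gap under the flange, and the cap is within about 1 px of its predicted place. The gripper is clear, and the choke, meter, driver and look-alike stands look unmoved. No final check failed. The wrist and top cameras had disagreed by about 1.5 mm on where the rim was, and the fit absorbed that.

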